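Tip a capped box post into a quick-release vise and clamp it

TASK

The capped box post must lie clamped on its side in the quick-release vise, cap end away from you. Without lifting it, bring its base up against the near edge of the vise bed and push high on it to tip it over onto the bed between the jaws; then squeeze the release lever against the thumb plate, slide the moving jaw up until the post is held against the fixed jaw, let the lever go, and screw the jaw tight by pressing the raised end of the screw's bar down well past level. Leave the marker, the angle offcut and the flat bar lying where they are.

Things in the scene. Friction and masses are not known exactly. Their poses are not given: they have to be found in the camera images.
- box_post: Box post: bare aluminium tube 90 x 90 mm, 150 mm tall, wall 4 mm, 0.4 to 0.9 kg, too wide to grasp; a cap is welded on its top, the lower end is open. Stands on the bench in front of the vise (robot side), 1 to 4 cm short of the bed, up to 0.2 rad off square. Origin: centre of the open lower end; z along the tube to the cap. Past about 40 degrees of tilt over the stop it falls over by itself.
- box_post_cap (a point): Centre of the outside of the welded cap, 150 mm from the open end.
- vise: Grey quick-release vise, fixed. Axes: x across the bed, away from the robot; y along the screw from moving to fixed jaw; z up. Origin on the bench, mid-width of the bed. The bed is a flat slab: x -48 to +48 mm, y -185 to +110 mm, 18 mm high (lugs 11 mm high). Fixed jaw's face at y = +70 mm; both jaws 96 mm wide, tops 64 to 67 mm above the bench, 130 to 145 mm apart at first.
- stop_edge (a point): Middle of the bed's near upper edge (vise x = -48 mm, y = 0, z = 18 mm). The bed's near side below it is the stop for the post's base, and the post tips over this edge.
- fixed_jaw_face (a point): Middle of the fixed jaw's face, which looks to -y of the vise.
- jaw: Moving jaw plate, 96 mm wide, 14 mm thick, top 67 mm above the bench, on the front of the carriage. Origin at bench level under the middle of its face, which looks to +y of the vise.
- carriage (a joint): Slide of the carriage and moving jaw along the vise's +y, m: 0 fully open (jaw face at vise y = -75 mm), starts at 0 to 0.015, about 0.055 when the post is held between both jaws, 0.075 at most. Locked unless the lever is squeezed; then slides with about 3 N, plus up to 15 N to push and square up the post.
- lever (a joint): Release lever, rad: about 0 let go (its shoes bite on the bed; down to -0.1 once the jaw is tight), 0.16 fully squeezed; frees the carriage above 0.06. Springs back by itself. About 15 N at its upper part moves it.
- squeeze_grip (a point): Pinch point on the carriage, 80 mm above the bench, 66 mm behind the jaw's face, midway between the upright grey thumb plate (jaw side) and the dark release lever (outer side): plates 56 and 61 mm wide along x, tops 96 mm above the bench, clear above 60 mm. Outside to outside 36 mm along y, 28 mm squeezed; 36 mm free between thumb plate and jaw plate. Hold with 60 N or more while sliding.
- screw (a joint): Turn of the screw, rad: 0 at the start, the bar then 0.6 rad (34 degrees) from level; grows as the bar's raised end goes down, 0.6 is level, 3 at most. Advances the jaw plate 2.5 mm per rad; needs 0.3 N m or more (6 to 15 N on the bar's end) and stays where it is left.
- bar_raised_end (a point): End of the screw's bar that is raised at the start, on the far side (+x of the vise), moves with the bar. The bar is 10 mm thick with 15 mm balls at its ends, reaches 52 mm from the screw's axis (along vise y, 44 mm above the bench) on this side, 22 mm on the other, lies 154 mm behind the jaw's face. Press it down from above, about 12 mm inside its end.
- paint_marker: Paint marker, 17 x 134 x 17 mm, lying on the bench right of the vise; not to be moved.
- angle_piece: Angle iron offcut, 30 x 100 x 32 mm, lying left of the vise; not to be moved.
- flat_coupon_0: Dark flat bar offcut, 30 x 100 x 9 mm, lying right of the coupon clamp, near the robot; not to be moved.
Things that resemble listed ones, but are neither listed nor needed, are in the scene too. What is meant by the box_post is not turquoise, and is the larger of those in its own colour.

How it is judged:
By the outcome, as a careful person would: the job done as asked, in the order asked, and still so for the second after the job is handed in, with the robot touching nothing.
It also fails if it takes over 58 s, if anything falls off the work surface, if the arm or the gripper's body presses on something with over 40 N, if the wrist force passes 120 N, or if a joint passes its speed limit or range.

ROBOT

A 6-joint arm with a two-finger parallel gripper is mounted at the origin on a cart in front of the work surface, level with it; the furniture and walls round the work are solid. World frame = base frame: x ahead of the robot, y to its left, z up, the work surface at z = 0. Lengths are in m, angles in rad, forces in N, time in s.
With the tool pointing down it reaches from about 0.25 to 0.775 m from the base axis. Payload 4 kg.
Tool frame: the origin (TCP) lies midway between the tips of the shut fingers; the grasp point (between the pads) lies env.hold_point_z behind it (env.hold_point_z is the distance from the TCP to the grasp point, in m); z points along the fingers, y is the line along which they close (so a half turn about z gives the same grasp; the last joint's range is limited). The gripper opens to 85 mm and grips with 20 to 120 N. Pads are 22 mm wide; open, the fingers measure 114 mm over their backs; the gripper's body (76 mm by 85 mm) begins 54 mm behind the grasp point. The pads swing forward as they close: fully open they stand 13 mm farther back than shut.
Start: joints at [-1.267, 0.087, 1.371, -0, 1.684, -0.103], TCP at [0.218, -0.505, 0.231] pointing down, gripper open.
Joint ranges: [-3.1, 3.1], [-0.76, 2.03], [0.27, 2.55], [-1.08, 4.22], [0.17, 2.65], [-2.57, 2.57]. Speed limits (rad/s): [2.79, 2.79, 3.14, 3.14, 3.14, 3.14].

INTERFACE

Orientations are given as [roll, pitch, yaw] about the fixed x, y, z axes, in that order (R = Rz(yaw) Ry(pitch) Rx(roll)).
In Python, from bench import monitor, vision, env gives the robot as it stands.
- The arm moves only by the tool servo_tool, never from a script. Its argument "targets" is a list of rows, each an object of numbers: "gripper": the closure, from -1 (fully open) to 1 (shut); "dx", "dy", "dz": the shift along the world's x, y, z in cm; "ax", "ay", "az": the turn, a rotation vector about the world's x, y, z in degrees. A call has 1 to 10 rows; each row shifts and turns the commanded pose from where the row before left it; what a row does not reach is not made up. A row lasts 1/8 s, in which the tool goes at most 62.5 mm and 10.7 degrees, less where a joint would pass 70% of its speed; a pose out of reach is approached as far as the arm can. A call is refused whole if a number of a shift passes 6.25 or a number of a turn 10.7, either way. A call with a gripper value outside its range is refused whole. The fingers move at their own pace and stop on an object; "force" is the grip in N (left out, the last holds). Time passes only in rows, so rows that do not move let the fingers close. It gives the time, the measured TCP pose, the force, the opening and the grip force at its end, in the units of the state.
- monitor.read_state(): the state, without advancing time (a new reading comes with each control period).
- vision.snapshot(name): name is "side" or "top" or "wrist"; returns a dict with "color" (480x640x3 uint8, red, green, blue), "K" (3x3 intrinsics, pixels), "k1" (the pictures are not rectified: a ray, as slopes to the right and down, at radius r is drawn at 1 + k1 r^2 times it, then the intrinsics apply), "view" (4x4, takes a point from world to camera coordinates). Camera axes: x right, y down, z forward; pixel columns grow to the right and rows downward; lengths in m; the calibration is good to about 2 mm. A picture is of the moment at which its call begins. There is no depth.
- env.finish_job(): hands the job in; it is judged then, once.
The state is a dict: "clock": time; "joint_pos": joint angles; "qvel": joint speeds; "tau": joint torques, N m; "tcp_pos": TCP position; "ee_rot": TCP orientation; "force": force on the tool from outside, world axes, zero at the start; "moment": the same for the moment, N m; "grip_width": finger opening in m; "finger_force": force on a finger pad.
Only numpy, scipy, OpenCV 4.12 (cv2) and the standard library are available. Lean on these libraries where they do the work, as an engineer would, in place of code of your own. Each camera call takes 0.05 s, during which the arm holds its last target. There are 200 camera calls.

## Working session

There is one attempt and no reset: what is moved stays moved. The work goes in short steps, Python scripts to look and compute and a tool call to move; the robot and the scene stay as the last step left them, time stands still between calls to the robot, and variables do not carry over. Pictures are saved under pics/ and viewed, at most 10 in all, crops included, and the job is handed in when it is done.

Besides the shell and the picture viewer there is one more tool, called after "Call:" by a JSON object that holds its "method" and its "body". servo_tool: Moves the arm, as the interface text tells. Its arguments: {"type":"object","properties":{"targets":{"type":"array","items":{"type":"object","properties":{"gripper":{"type":"number"},"dx":{"type":"number"},"dy":{"type":"number"},"dz":{"type":"number"},"ax":{"type":"number"},"ay":{"type":"number"},"az":{"type":"number"}}}},"force":{"type":"number"}},"required":["targets"]}

```bash
mkdir -p pics; ls; cat > h.py <<'E'
import sys; sys.path.insert(0,'.')
import numpy as np, cv2
from bench import monitor, vision, env
def snap(n,f):
    s=vision.snapshot(n); cv2.imwrite(f'pics/{f}.png',s['color'][:,:,::-1])
    np.savez(f'pics/{f}.npz',K=s['K'],k1=s['k1'],view=s['view']); return s
def ray(f,u,v):
    s=np.load(f'pics/{f}.npz'); K,k1,V=s['K'],float(s['k1']),s['view']
    d=np.array([k1,0,0,0,0.])[[0,1,2,3,4]]
    p=cv2.undistortPoints(np.array([[[u,v]]],float),K,d,None,None,None,(3,100,1e-12)) if False else cv2.undistortPoints(np.array([[[u,v]]],float),K,d)
    x,y=p[0,0]; R=V[:3,:3]; c=-R.T@V[:3,3]; w=R.T@np.array([x,y,1]); return c,w/np.linalg.norm(w)
def atz(f,u,v,z):
    c,w=ray(f,u,v); return c+w*(z-c[2])/w[2]
def tri(*obs):
    A=0;b=0;L=[]
    for f,u,v in obs:
        c,w=ray(f,u,v);P=np.eye(3)-np.outer(w,w);A=A+P;b=b+P@c;L.append((c,P))
    X=np.linalg.solve(A,b); return X,[float(np.linalg.norm(P@(X-c))) for c,P in L]
def proj(f,X):
    s=np.load(f'pics/{f}.npz'); V=s['view']
    p,_=cv2.projectPoints(np.array(X,float).reshape(-1,1,3),cv2.Rodrigues(V[:3,:3])[0],V[:3,3],s['K'],np.array([float(s['k1']),0,0,0,0]));return p[:,0]
E
python3 - <<'E'
from h import *
for n in('side','top'): 
    s=snap(n,n+'0'); V=s['view']; print(n,-V[:3,:3].T@V[:3,3],V[:3,:3].round(2).tolist(),s['K'][0,0],s['k1'])
print(monitor.read_state(),env.hold_point_z)
E
```

```text
pics
side [0.17235392 1.08944226 0.60030635] [[-0.93, -0.37, -0.0], [-0.17, 0.43, -0.88], [0.33, -0.82, -0.47]] 451.8338308123295 -0.02554992547311706
top [0.39066945 0.21598745 1.23383883] [[0.03, -1.0, 0.0], [-0.99, -0.03, -0.12], [0.12, 0.0, -0.99]] 511.9797978624797 -0.02905668202721556
{'clock': 0.1, 'joint_pos': array([-1.26709802e+00,  8.79144614e-02,  1.37213233e+00,  8.39083056e-06,
        1.68361519e+00, -1.03090137e-01]), 'qvel': array([ 0.00090673, -0.00202944, -0.00482526,  0.00189782, -0.0007361 ,
        0.00195223]), 'tau': array([ 1.96820445e-03, -3.53017688e+01, -3.14219069e+01, -1.50128290e-04,
        7.94388849e-03, -3.65924464e-06]), 'tcp_pos': array([ 0.21747933, -0.50467635,  0.23022313]), 'ee_rot': array([-3.13953518e+00, -2.21243667e-04,  4.06789155e-01]), 'force': array([ 0.18867099, -0.18641039, -0.55197055]), 'moment': array([-0.0113823 , -0.00464513,  0.03213161]), 'finger_force': 0.0, 'grip_width': 0.08560760418404664} 0.0187
```

View pics/top0.png

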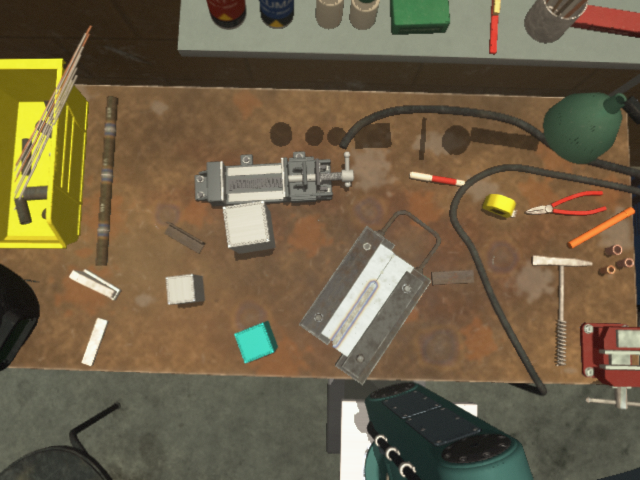

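View pics/side0.png

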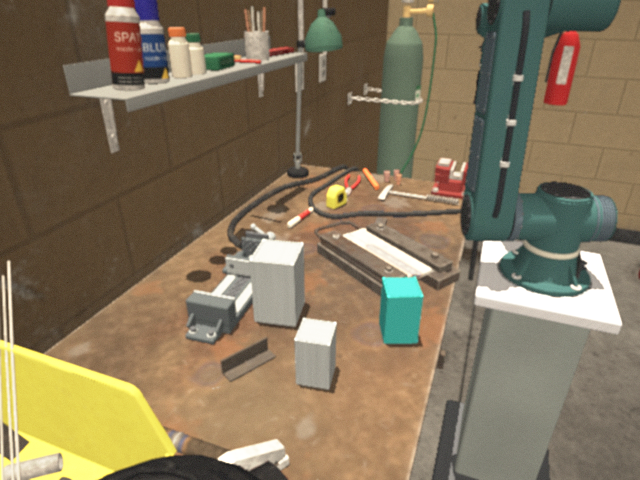

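The top view shows the vise at about (270,180), with the fixed jaw left at (215,180) and the screw bar at (347,170). The large grey post is in front of it at (247,225). The side view shows the same post at (278,285). I'll enlarge both.

```bash
python3 - <<'E'
import cv2
a=cv2.imread('pics/top0.png')[140:280,185:370]; cv2.imwrite('pics/topc.png',cv2.resize(a,None,fx=4.2,fy=4.2,interpolation=cv2.INTER_CUBIC))
a=cv2.imread('pics/side0.png')[215:345,180:320]; cv2.imwrite('pics/sidec.png',cv2.resize(a,None,fx=4.5,fy=4.5,interpolation=cv2.INTER_CUBIC))
E
```

```text
(no output)
```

View pics/topc.png

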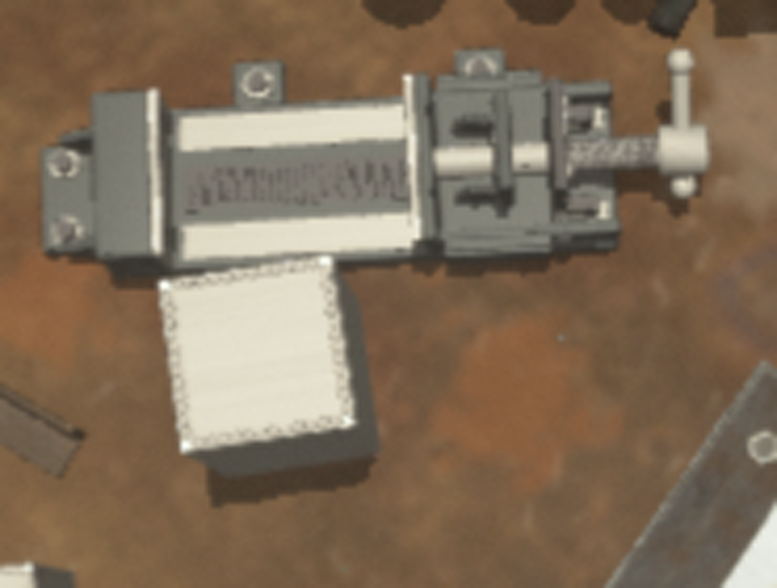

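View pics/sidec.png

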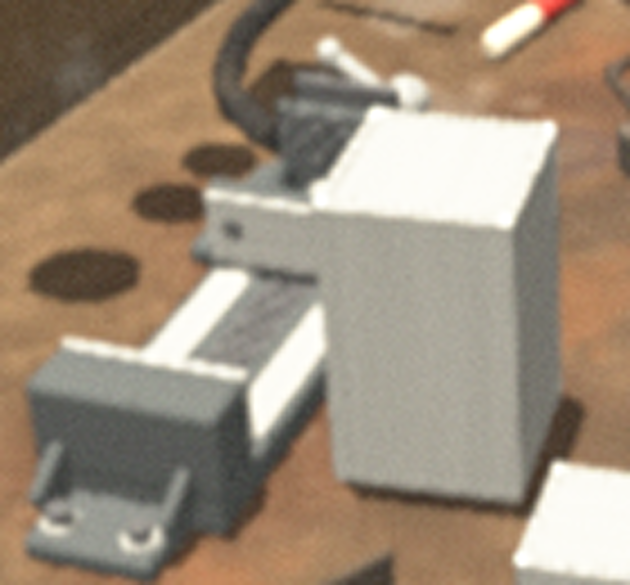

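```bash
cat >> h.py <<'E'
def T(cu,cv_): return ('top0',(cu+.5)/4.2-.5+185,(cv_+.5)/4.2-.5+140)
def S(cu,cv_): return ('side0',(cu+.5)/4.5-.5+180,(cv_+.5)/4.5-.5+215)
E
python3 - <<'E'
from h import *
np.set_printoptions(precision=4,suppress=True)
for n,t,s in [('++',(162,283),(318,195)),('+-',(328,260),(375,112)),('--',(352,424),(553,127)),('-+',(186,447),(510,222)),
 ('ball',(681,60),(328,47)),('hub',(683,148),(410,90)),('fixfar',(158,90),(65,342)),('fixnear',(164,252),(245,377)),('movfar',(405,75),(210,192))]:
    print(n,*tri(T(*t),S(*s)), 'z.15' if n[0] in'+-' else '')
for n,t,z in [('++',(162,283),.15),('+-',(328,260),.15),('--',(352,424),.15),('-+',(186,447),.15),('fixF',(158,90),.064),('fixN',(164,252),.064),('movF',(405,75),.067),('movN',(416,248),.067),
 ('bedN1',(190,262),.018),('bedN2',(415,259),.018),('bedFar1',(190,110),.018),('bedFar2',(400,100),.018),('thumbF',(503,92),.096),('thumbN',(503,215),.096),('levF',(558,80),.096),('levN',(558,190),.096),('ball',(681,60),.073),('hub',(683,148),.055),('ball2',(683,187),.032),('bolt',(65,162),.011),('bolt2',(65,230),.011)]:
    print(n,atz(*T(*t),z))
E
```

```text
++ [0.5768 0.4275 0.1521] [0.00013564847165657644, 0.00013564847165649642] z.15
+- [0.5922 0.3439 0.1484] [0.0008003972946560601, 0.0008003972946562003] z.15
-- [0.5077 0.3281 0.1491] [0.0005586284609540826, 0.0005586284609540193] z.15
-+ [0.4929 0.4117 0.148 ] [0.00039925017068818475, 0.0003992501706881497] z.15
ball [0.7234 0.1615 0.0754] [0.0008522291941568794, 0.0008522291941569878] 
hub [0.6761 0.1574 0.0546] [0.001812805239662954, 0.001812805239662902] 
fixfar [0.7031 0.4538 0.0597] [0.000979719033597759, 0.0009797190335980015] 
fixnear [0.6111 0.4459 0.0587] [0.0009511043889307613, 0.0009511043889307766] 
movfar [0.7124 0.3143 0.0634] [0.0009669129475964195, 0.000966912947596168] 
++ [0.577  0.4279 0.15  ]
+- [0.5912 0.3433 0.15  ]
-- [0.5071 0.3278 0.15  ]
-+ [0.4931 0.4115 0.15  ]
fixF [0.701  0.4525 0.064 ]
fixN [0.6092 0.4444 0.064 ]
movF [0.7123 0.3144 0.067 ]
movN [0.6145 0.3048 0.067 ]
bedN1 [0.6123 0.4382 0.018 ]
bedN2 [0.6175 0.3089 0.018 ]
bedFar1 [0.7018 0.4426 0.018 ]
bedFar2 [0.7109 0.3209 0.018 ]
thumbF [0.6963 0.2584 0.096 ]
thumbN [0.6282 0.2564 0.096 ]
levF [0.7037 0.2288 0.096 ]
levN [0.6428 0.2271 0.096 ]
ball [0.7233 0.1611 0.073 ]
hub [0.6777 0.1581 0.055 ]
ball2 [0.6606 0.1565 0.032 ]
bolt [0.6708 0.5152 0.011 ]
bolt2 [0.6306 0.5129 0.011 ]
```

```bash
python3 - <<'E'
from h import *
np.set_printoptions(precision=3,suppress=True)
for p in [(236,335),(267,322),(275,347),(243,361),(166,277),(195,276),(196,303)]: print(p,atz('top0',*p,.1))
# vise model overlay on crop
th=.075;o=np.array([.6603,.3787]);c=.006
ex=np.array([np.cos(th),np.sin(th)]);ey=np.array([-ex[1],ex[0]])
def W(x,y,z): return [*(o+ex*x/1e3+ey*y/1e3),z/1e3]
j=-75+c*1e3
segs=[(W(-48,-185,18),W(-48,110,18)),(W(48,-185,18),W(48,110,18)),(W(-48,70,65),W(48,70,65)),(W(-48,j,67),W(48,j,67)),(W(-28,j-50,96),W(28,j-50,96)),(W(-30,j-84,96),W(30,j-84,96)),(W(-18,j-154,32),W(43,j-154,73))]
out=[]
for f,(x0,y0,k) in {'top0':(185,140,4.2),'side0':(180,215,4.5)}.items():
    im=cv2.imread('pics/topc.png' if f=='top0' else 'pics/sidec.png')
    for a,b in segs:
        p=(proj(f,[a,b])-[x0,y0]+.5)*k-.5
        cv2.line(im,*[tuple(map(int,q)) for q in p],(0,0,255),1)
    out.append(im[:400] if f=='top0' else im[:560])
cv2.imwrite('pics/ov.png',np.vstack([out[0][:300,:630] if 0 else cv2.resize(out[0],None,fx=1,fy=1)[:300,:], np.pad(out[1][:300],((0,0),(0,out[0].shape[1]-out[1].shape[1]),(0,0)))]))
E
```

```text
(236, 335) [0.303 0.396 0.1  ]
(267, 322) [0.333 0.329 0.1  ]
(275, 347) [0.28 0.31 0.1 ]
(243, 361) [0.248 0.378 0.1  ]
(166, 277) [0.425 0.557 0.1  ]
(195, 276) [0.429 0.492 0.1  ]
(196, 303) [0.37  0.487 0.1  ]
```

View pics/ov.png

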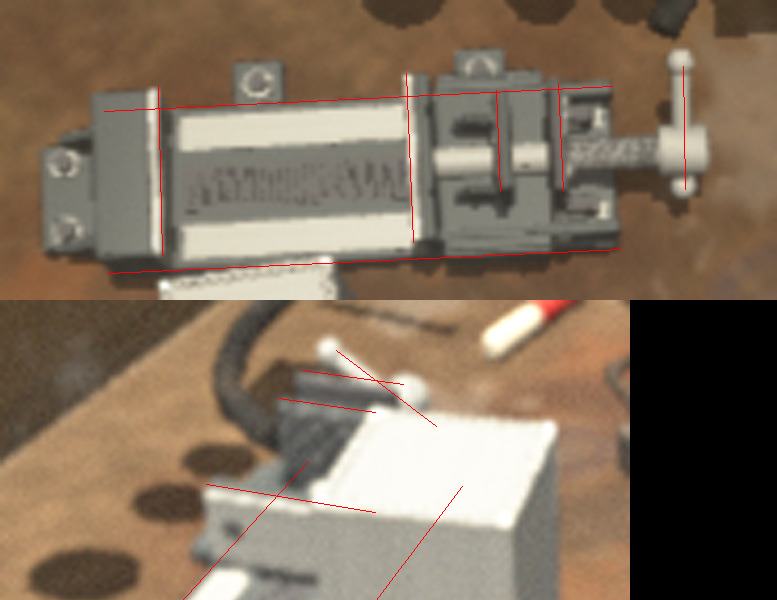

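The vise model (yaw 0.075, origin at (0.660, 0.379), carriage at about 6 mm) lies on the image edges. The post's yaw is about 0.18, and its near-face middle is at (0.500, 0.370). I'm moving now.

Call:
{"method": "servo_tool", "body": {"targets": [{"dx": 1.2,"dy": 6,"dz": 0.5,"gripper": 0},{"dx": 1.2,"dy": 6,"dz": 0.5,"az": -3},{"dx": 1.2,"dy": 6,"dz": 0.5,"az": -3},{"dx": 1.2,"dy": 6,"dz": 0.5,"az": -3},{"dx": 1.2,"dy": 6,"az": -3},{"dx": 1.2,"dy": 6},{"dx": 1.2,"dy": 6},{"dx": 1.2,"dy": 6},{"dx": 1.2,"dy": 6},{"dx": 1.2,"dy": 6}], "force": 40}}

```text
$.targets[0]: bad value
```

Call:
{"method": "servo_tool", "body": {"targets": [{"dx": 1.5,"dy": 6},{"dx": 1.5,"dy": 6},{"dx": 1.5,"dy": 6},{"dx": 1.5,"dy": 6,"ax": 1.5,"ay": -8.6},{"dx": 1,"dy": 2,"ax": 1.5,"ay": -8.6},{"ax": 1.5,"ay": -8.6},{"ax": 1.5,"ay": -8.6},{}]}}

```text
$.targets[0]: bad value
```

```bash
python3 - <<'E'
from h import *
s=monitor.read_state(); print({k:np.round(s[k],3) for k in s})
from scipy.spatial.transform import Rotation as R
print(R.from_euler('xyz',s['ee_rot']).as_matrix().round(3))
E
```

```text
{'clock': np.float64(0.1), 'joint_pos': array([-1.267,  0.088,  1.372,  0.   ,  1.684, -0.103]), 'qvel': array([ 0.001, -0.002, -0.005,  0.002, -0.001,  0.002]), 'tau': array([ 2.0000e-03, -3.5302e+01, -3.1422e+01, -0.0000e+00,  8.0000e-03,
       -0.0000e+00]), 'tcp_pos': array([ 0.217, -0.505,  0.23 ]), 'ee_rot': array([-3.14 , -0.   ,  0.407]), 'force': array([ 0.189, -0.186, -0.552]), 'moment': array([-0.011, -0.005,  0.032]), 'finger_force': np.float64(0.0), 'grip_width': np.float64(0.086)}
[[ 0.918  0.396 -0.001]
 [ 0.396 -0.918  0.002]
 [ 0.    -0.002 -1.   ]]
```

Call:
{"method": "servo_tool", "body": {"targets": [{"dx": 1.2,"dy": 6,"dz": 0.5,"ax": 0,"ay": 0,"az": -3,"gripper": 0},{"dx": 1.2,"dy": 6,"dz": 0.5,"ax": 0,"ay": 0,"az": -3,"gripper": 0},{"dx": 1.2,"dy": 6,"dz": 0.5,"ax": 0,"ay": 0,"az": -3,"gripper": 0},{"dx": 1.2,"dy": 6,"dz": 0.5,"ax": 0,"ay": 0,"az": -3,"gripper": 0},{"dx": 1.2,"dy": 6,"dz": 0,"ax": 0,"ay": 0,"az": -1,"gripper": 0},{"dx": 1.2,"dy": 6,"dz": 0,"ax": 0,"ay": 0,"az": 0,"gripper": 0},{"dx": 1.2,"dy": 6,"dz": 0,"ax": 0,"ay": 0,"az": 0,"gripper": 0},{"dx": 1.2,"dy": 6,"dz": 0,"ax": 0,"ay": 0,"az": 0,"gripper": 0},{"dx": 1.2,"dy": 6,"dz": 0,"ax": 0,"ay": 0,"az": 0,"gripper": 0},{"dx": 1.2,"dy": 6,"dz": 0,"ax": 0,"ay": 0,"az": 0,"gripper": 0}], "force": 40}}

```text
clock: 1.35
tcp_pos: [0.3374, 0.0969, 0.2512]
ee_rot: [3.141, -0.001, 0.18]
force: [0.5, -0.5, 0.7]
grip_width: 0.0423
finger_force: 0.0
```

Call:
{"method": "servo_tool", "body": {"targets": [{"dx": 2,"dy": 5.2,"dz": 0,"ax": 0,"ay": 0,"az": 0,"gripper": 0},{"dx": 2,"dy": 5.2,"dz": 0,"ax": 1.5,"ay": -8.6,"az": 0,"gripper": 0},{"dx": 2,"dy": 5.2,"dz": 0,"ax": 1.5,"ay": -8.6,"az": 0,"gripper": 0},{"dx": 2,"dy": 5.2,"dz": 0,"ax": 1.5,"ay": -8.6,"az": 0,"gripper": 0},{"dx": 2.2,"dy": 5.4,"dz": -2,"ax": 1.5,"ay": -8.6,"az": 0,"gripper": 0},{"dx": 0,"dy": 0,"dz": -4,"ax": 0,"ay": 0,"az": 0,"gripper": 0},{"dx": 0,"dy": 0,"dz": 0,"ax": 0,"ay": 0,"az": 0,"gripper": 0}]}}

```text
clock: 2.22
tcp_pos: [0.4368, 0.3554, 0.1852]
ee_rot: [3.129, -0.6, 0.187]
force: [-0.1, -0.5, 0.5]
grip_width: 0.0429
finger_force: 0.0
```

```bash
python3 - <<'E'
from h import *
s=monitor.read_state(); print({k:np.round(s[k],3) for k in s})
from scipy.spatial.transform import Rotation as R
print(R.from_euler('xyz',s['ee_rot']).as_matrix().round(3))
E
```

```text
{'clock': np.float64(2.225), 'joint_pos': array([ 0.767, -0.179,  1.831, -0.387,  1.011,  2.282]), 'qvel': array([-0.029, -0.04 , -0.099, -0.013, -0.007, -0.008]), 'tau': array([  0.59 , -24.237, -32.165,  -1.369,  -2.022,   0.078]), 'tcp_pos': array([0.437, 0.355, 0.185]), 'ee_rot': array([ 3.129, -0.6  ,  0.187]), 'force': array([-0.101, -0.511,  0.517]), 'moment': array([-0.015,  0.24 , -0.01 ]), 'finger_force': np.float64(0.0), 'grip_width': np.float64(0.043)}
[[ 0.811  0.179  0.557]
 [ 0.153 -0.984  0.093]
 [ 0.564  0.01  -0.825]]
```

Call:
{"method": "servo_tool", "body": {"targets": [{"dx": 0,"dy": 0.3,"dz": -5,"ax": 0,"ay": 0,"az": 0,"gripper": 0},{"dx": 0,"dy": 0,"dz": -5,"ax": 0,"ay": 0,"az": 0,"gripper": 0},{"dx": 0,"dy": 0,"dz": -4,"ax": 0,"ay": 0,"az": 0,"gripper": 0},{"dx": 3,"dy": 0.5,"dz": 0,"ax": 0,"ay": 0,"az": 0,"gripper": 0},{"dx": 1.5,"dy": 0.2,"dz": 0,"ax": 0,"ay": 0,"az": 0,"gripper": 0},{"dx": 0.5,"dy": 0.1,"dz": 0,"ax": 0,"ay": 0,"az": 0,"gripper": 0},{"dx": 0.5,"dy": 0.1,"dz": 0,"ax": 0,"ay": 0,"az": 0,"gripper": 0},{"dx": 0,"dy": 0,"dz": 0,"ax": 0,"ay": 0,"az": 0,"gripper": 0}]}}

```text
clock: 3.22
tcp_pos: [0.4951, 0.3693, 0.0531]
ee_rot: [3.138, -0.611, 0.18]
force: [1.0, 0.2, -0.6]
grip_width: 0.0429
finger_force: 0.0
```

Call:
{"method": "servo_tool", "body": {"targets": [{"dx": 0.4,"dy": 0.05,"dz": -0.5,"ax": 0,"ay": 0,"az": -1,"gripper": 0},{"dx": 0.4,"dy": 0.05,"dz": -0.3,"ax": 0,"ay": 0,"az": -1,"gripper": 0},{"dx": 0.4,"dy": 0.05,"dz": 0,"ax": 0,"ay": 0,"az": -1,"gripper": 0},{"dx": 0.4,"dy": 0.05,"dz": 0,"ax": 0,"ay": 0,"az": -1,"gripper": 0},{"dx": 0.4,"dy": 0.05,"dz": 0,"ax": 0,"ay": 0,"az": -1,"gripper": 0}]}}

```text
clock: 3.85
tcp_pos: [0.514, 0.3724, 0.0442]
ee_rot: [3.139, -0.61, 0.093]
force: [-6.0, 0.9, 3.5]
grip_width: 0.0425
finger_force: 3.2
```

Call:
{"method": "servo_tool", "body": {"targets": [{"dx": 0.3,"dy": 0.02,"dz": 0,"ax": 0,"ay": 0,"az": -1,"gripper": 0},{"dx": 0.2,"dy": 0.02,"dz": 0,"ax": 0,"ay": 0,"az": 0,"gripper": 0},{"dx": 0.2,"dy": 0,"dz": 0,"ax": 0,"ay": 0,"az": 0,"gripper": 0}]}}

```text
clock: 4.22
tcp_pos: [0.5169, 0.3732, 0.0439]
ee_rot: [3.139, -0.604, 0.075]
force: [-39.9, -2.3, 24.6]
grip_width: 0.0429
finger_force: 20.3
```

Call:
{"method": "servo_tool", "body": {"targets": [{"dx": -1.5,"dy": 0,"dz": 0,"ax": 0,"ay": 0,"az": 0,"gripper": 0},{"dx": -1,"dy": 0,"dz": 1,"ax": 0,"ay": 0,"az": 0,"gripper": 0},{"dx": 0,"dy": 0.3,"dz": 4.5,"ax": 0,"ay": 0,"az": 0,"gripper": 0},{"dx": 0,"dy": 0,"dz": 3.5,"ax": 0,"ay": 0,"az": 0,"gripper": 0},{"dx": 1,"dy": 0,"dz": 0,"ax": 0,"ay": 0,"az": 0,"gripper": 0},{"dx": 0,"dy": 0,"dz": 0,"ax": 0,"ay": 0,"az": 0,"gripper": 0}]}}

```text
clock: 4.97
tcp_pos: [0.507, 0.3742, 0.1331]
ee_rot: [3.136, -0.609, 0.076]
force: [-0.6, -1.2, -0.0]
grip_width: 0.0426
finger_force: 0.0
```

```bash
python3 - <<'E'
from h import *
snap('side','side1');snap('top','top1')
a=cv2.imread('pics/top1.png')[140:280,185:370]; b=cv2.imread('pics/side1.png')[205:345,180:365]
cv2.imwrite('pics/c1.png',np.vstack([cv2.resize(x,None,fx=2.1*1.9/2,fy=2.1*1.9/2,interpolation=cv2.INTER_CUBIC) for x in(a,b)])[:600])
E
```

```text
(no output)
```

View pics/c1.png

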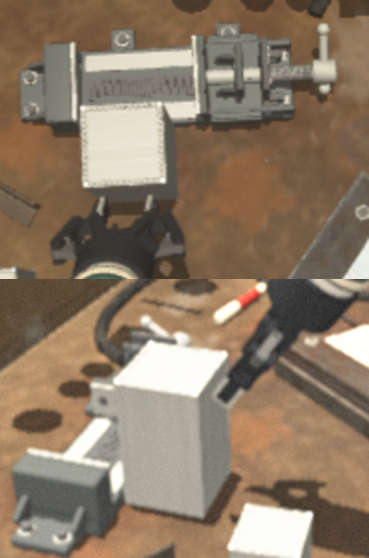

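The post stands square against the bed edge with both fingers centred behind it. It sits between the jaws with about 2 cm to spare on each side. Next I tip it.

Call:
{"method": "servo_tool", "body": {"targets": [{"dx": 0.8,"dy": 0.06,"dz": 0,"ax": 0,"ay": 0,"az": 0,"gripper": 0},{"dx": 0.8,"dy": 0.06,"dz": 0,"ax": 0,"ay": 0,"az": 0,"gripper": 0},{"dx": 0.8,"dy": 0.06,"dz": 0,"ax": 0,"ay": 0,"az": 0,"gripper": 0},{"dx": 0.8,"dy": 0.06,"dz": 0,"ax": 0,"ay": 0,"az": 0,"gripper": 0},{"dx": 0.8,"dy": 0.06,"dz": 0,"ax": 0,"ay": 0,"az": 0,"gripper": 0}]}}

```text
clock: 5.7
tcp_pos: [0.5475, 0.3789, 0.1349]
ee_rot: [3.139, -0.612, 0.076]
force: [-4.4, 0.2, 5.5]
grip_width: 0.0425
finger_force: 2.7
```

Call:
{"method": "servo_tool", "body": {"targets": [{"dx": 0.7,"dy": 0.05,"dz": 0,"ax": 0,"ay": 0,"az": 0,"gripper": 0},{"dx": 0.7,"dy": 0.05,"dz": 0,"ax": 0,"ay": 0,"az": 0,"gripper": 0},{"dx": 0.7,"dy": 0.05,"dz": 0,"ax": 0,"ay": 0,"az": 0,"gripper": 0}]}}

```text
clock: 6.08
tcp_pos: [0.5685, 0.3797, 0.1342]
ee_rot: [3.138, -0.611, 0.076]
force: [-2.0, 0.4, 3.6]
grip_width: 0.0426
finger_force: 1.6
```

Force is falling as it should; continue.

Call:
{"method": "servo_tool", "body": {"targets": [{"dx": 0.6,"dy": 0.05,"dz": 0.2,"ax": 0,"ay": 0,"az": 0,"gripper": 0},{"dx": 0.6,"dy": 0.05,"dz": 0.2,"ax": 0,"ay": 0,"az": 0,"gripper": 0},{"dx": 0.6,"dy": 0.05,"dz": 0.2,"ax": 0,"ay": 0,"az": 0,"gripper": 0},{"dx": 0.4,"dy": 0.05,"dz": 0.2,"ax": 0,"ay": 0,"az": 0,"gripper": 0},{"dx": 0,"dy": 0,"dz": 0,"ax": 0,"ay": 0,"az": 0,"gripper": 0},{"dx": 0,"dy": 0,"dz": 0,"ax": 0,"ay": 0,"az": 0,"gripper": 0}]}}

```text
clock: 6.82
tcp_pos: [0.5895, 0.3812, 0.1412]
ee_rot: [3.136, -0.609, 0.077]
force: [-0.3, -0.5, 0.3]
grip_width: 0.0427
finger_force: 0.0
```

```bash
python3 - <<'E'
from h import *
snap('side','side2');snap('top','top2')
a=cv2.imread('pics/top2.png')[140:280,185:370]; b=cv2.imread('pics/side2.png')[205:345,180:365]
cv2.imwrite('pics/c2.png',np.hstack([cv2.resize(x,None,fx=2.1,fy=2.1,interpolation=cv2.INTER_CUBIC) for x in(a,b)])[:600])
E
```

```text
(no output)
```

View pics/c2.png

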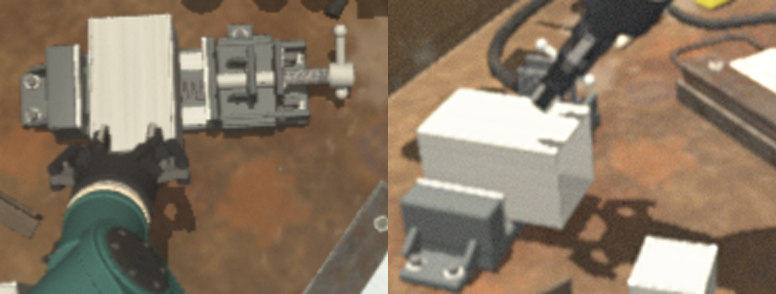

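The post lies on the bed between the jaws, cap end away from the robot. Next I go to the pinch point at about (0.670, 0.244).

Call:
{"method": "servo_tool", "body": {"targets": [{"dx": -0.5,"dy": 0,"dz": 4,"ax": 0,"ay": 0,"az": 0,"gripper": -0.3},{"dx": 0.5,"dy": -2,"dz": 2,"ax": -0.67,"ay": 8.7,"az": 0,"gripper": -0.3},{"dx": 2,"dy": -4,"dz": 0,"ax": -0.67,"ay": 8.7,"az": 0,"gripper": -0.3},{"dx": 3,"dy": -4,"dz": 0,"ax": -0.67,"ay": 8.7,"az": 0,"gripper": -0.3},{"dx": 3,"dy": -3.7,"dz": 0,"ax": -0.67,"ay": 8.7,"az": 0,"gripper": -0.3},{"dx": 0,"dy": 0,"dz": 0,"ax": 0,"ay": 0,"az": 0,"gripper": -0.3},{"dx": 0,"dy": 0,"dz": 0,"ax": 0,"ay": 0,"az": 0,"gripper": -0.3}]}}

```text
clock: 7.8
tcp_pos: [0.6697, 0.2442, 0.1999]
ee_rot: [3.136, 0.001, 0.076]
force: [-0.4, -0.1, 0.4]
grip_width: 0.0556
finger_force: 0.0
```

```bash
python3 - <<'E'
from h import *
s=monitor.read_state(); print({k:np.round(s[k],4) for k in ('tcp_pos','ee_rot','joint_pos','grip_width')})
snap('wrist','w3');snap('top','top3')
cv2.imwrite('pics/w3b.png',cv2.imread('pics/w3.png'))
E
```

```text
{'tcp_pos': array([0.6697, 0.2442, 0.1999]), 'ee_rot': array([3.1364e+00, 1.3000e-03, 7.6200e-02]), 'joint_pos': array([ 0.2723,  0.4676,  0.9606, -0.0049,  1.7157,  1.7662]), 'grip_width': np.float64(0.0556)}
```

View pics/w3.png

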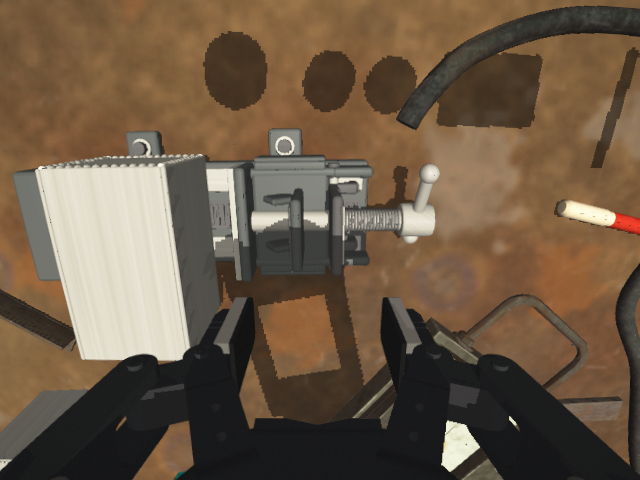

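The wrist view shows the thumb plate top at (297,190–270), the lever at (337,193–272) and the bar's ball at (429,173).

```bash
python3 - <<'E'
from h import *
np.set_printoptions(precision=4,suppress=True)
for p in [(290,190),(303,190),(291,270),(332,193),(344,193),(332,271),(344,271)]: print(p,atz('w3',*p,.096))
print('movjaw',atz('w3',236,167,.067),atz('w3',236,278,.067))
print(tri(('w3',429,173),T(681,60)), tri(('w3',297,190),T(503,95)), tri(('w3',339,193),T(558,81)))
th=.075;o=np.array([.6603,.3787]);ex=np.array([np.cos(th),np.sin(th)]);ey=np.array([-ex[1],ex[0]])
for j in(-69,):
  for n,x,y,z in [('thF',28,j-48,96),('thN',-28,j-48,96),('levF',30,j-84,96),('levN',-30,j-84,96),('ball',43,j-154,73),('mF',48,j,67),('mN',-48,j,67)]:
    print(n,proj('w3',[*(o+ex*x/1e3+ey*y/1e3),z/1e3]))
E
```

```text
(290, 190) [0.7039 0.2653 0.096 ]
(303, 190) [0.7046 0.2564 0.096 ]
(291, 270) [0.6444 0.2615 0.096 ]
(332, 193) [0.704  0.2362 0.096 ]
(344, 193) [0.7046 0.2279 0.096 ]
(332, 271) [0.6458 0.231  0.096 ]
(344, 271) [0.6465 0.2221 0.096 ]
movjaw [0.7135 0.3089 0.067 ] [0.6217 0.3083 0.067 ]
(array([0.7218, 0.1625, 0.0747]), [0.0016618140128566896, 0.0016618140128566432]) (array([0.7005, 0.2603, 0.074 ]), [0.0010595836788520451, 0.0010595836788521076]) (array([0.7039, 0.2299, 0.0923]), [0.0011338922731231463, 0.0011338922731231257])
thF [[291.1877 199.9802]]
thN [[292.8354 274.1752]]
levF [[342.8374 197.1074]]
levN [[341.0538 276.5505]]
ball [[433.7997 174.4791]]
mF [[229.9804 166.7802]]
mN [[238.3467 282.6352]]
```

Call:
{"method": "servo_tool", "body": {"targets": [{"dx": 0.3,"dy": 0,"dz": -4,"ax": 0,"ay": 0,"az": 0,"gripper": -0.3},{"dx": 0,"dy": 0,"dz": -4,"ax": 0,"ay": 0,"az": 0,"gripper": -0.3},{"dx": 0,"dy": 0,"dz": -2,"ax": 0,"ay": 0,"az": 0,"gripper": -0.3},{"dx": 0,"dy": 0,"dz": -1.5,"ax": 0,"ay": 0,"az": 0,"gripper": -0.3},{"dx": 0,"dy": 0,"dz": -1.5,"ax": 0,"ay": 0,"az": 0,"gripper": -0.3},{"dx": 0,"dy": 0,"dz": -0.4,"ax": 0,"ay": 0,"az": 0,"gripper": -0.3},{"dx": 0,"dy": 0,"dz": 0,"ax": 0,"ay": 0,"az": 0,"gripper": -0.3}]}}

```text
clock: 8.78
tcp_pos: [0.6729, 0.2443, 0.0677]
ee_rot: [3.137, -0.001, 0.077]
force: [0.4, 0.5, 0.5]
grip_width: 0.0557
finger_force: 0.0
```

Call:
{"method": "servo_tool", "body": {"targets": [{"dx": 0,"dy": 0,"dz": 0,"ax": 0,"ay": 0,"az": 0,"gripper": 0},{"dx": 0,"dy": 0,"dz": 0,"ax": 0,"ay": 0,"az": 0,"gripper": 0.2},{"dx": 0,"dy": 0,"dz": 0,"ax": 0,"ay": 0,"az": 0,"gripper": 0.5},{"dx": 0,"dy": 0,"dz": 0,"ax": 0,"ay": 0,"az": 0,"gripper": 1},{"dx": 0,"dy": 0,"dz": 0,"ax": 0,"ay": 0,"az": 0,"gripper": 1},{"dx": 0,"dy": 0,"dz": 0,"ax": 0,"ay": 0,"az": 0,"gripper": 1}], "force": 80}}

```text
clock: 9.52
tcp_pos: [0.6734, 0.2444, 0.0697]
ee_rot: [3.136, -0.003, 0.077]
force: [-1.1, 1.6, 5.4]
grip_width: 0.027
finger_force: 78.7
```

Call:
{"method": "servo_tool", "body": {"targets": [{"dx": -0.04,"dy": 0.5,"dz": 0,"ax": 0,"ay": 0,"az": 0,"gripper": 1},{"dx": -0.04,"dy": 0.5,"dz": 0,"ax": 0,"ay": 0,"az": 0,"gripper": 1},{"dx": -0.04,"dy": 0.5,"dz": 0,"ax": 0,"ay": 0,"az": 0,"gripper": 1},{"dx": -0.04,"dy": 0.5,"dz": 0,"ax": 0,"ay": 0,"az": 0,"gripper": 1}]}}

```text
clock: 10.02
tcp_pos: [0.6718, 0.2622, 0.0696]
ee_rot: [3.132, -0.002, 0.076]
force: [-2.3, -3.3, 6.7]
grip_width: 0.027
finger_force: 77.8
```

Call:
{"method": "servo_tool", "body": {"targets": [{"dx": -0.04,"dy": 0.5,"dz": 0,"ax": 0,"ay": 0,"az": 0,"gripper": 1},{"dx": -0.04,"dy": 0.5,"dz": 0,"ax": 0,"ay": 0,"az": 0,"gripper": 1},{"dx": -0.04,"dy": 0.5,"dz": 0,"ax": 0,"ay": 0,"az": 0,"gripper": 1},{"dx": -0.04,"dy": 0.5,"dz": 0,"ax": 0,"ay": 0,"az": 0,"gripper": 1}]}}

```text
clock: 10.52
tcp_pos: [0.6702, 0.281, 0.0697]
ee_rot: [3.13, -0.002, 0.076]
force: [-2.2, -7.8, 8.1]
grip_width: 0.027
finger_force: 76.7
```

Call:
{"method": "servo_tool", "body": {"targets": [{"dx": -0.03,"dy": 0.4,"dz": 0,"ax": 0,"ay": 0,"az": 0,"gripper": 1},{"dx": -0.03,"dy": 0.3,"dz": 0,"ax": 0,"ay": 0,"az": 0,"gripper": 1},{"dx": -0.02,"dy": 0.2,"dz": 0,"ax": 0,"ay": 0,"az": 0,"gripper": 1}]}}

```text
clock: 10.9
tcp_pos: [0.6695, 0.2895, 0.0697]
ee_rot: [3.13, -0.001, 0.076]
force: [-1.7, -7.9, 7.6]
grip_width: 0.0269
finger_force: 77.0
```

Call:
{"method": "servo_tool", "body": {"targets": [{"dx": -0.02,"dy": 0.2,"dz": 0,"ax": 0,"ay": 0,"az": 0,"gripper": 1},{"dx": -0.01,"dy": 0.2,"dz": 0,"ax": 0,"ay": 0,"az": 0,"gripper": 1}]}}

```text
clock: 11.15
tcp_pos: [0.6692, 0.2932, 0.0697]
ee_rot: [3.129, -0.001, 0.075]
force: [-3.0, -7.9, 7.6]
grip_width: 0.0269
finger_force: 76.9
```

Call:
{"method": "servo_tool", "body": {"targets": [{"dx": -0.01,"dy": 0.2,"dz": 0,"ax": 0,"ay": 0,"az": 0,"gripper": 1},{"dx": -0.01,"dy": 0.1,"dz": 0,"ax": 0,"ay": 0,"az": 0,"gripper": 1}]}}

```text
clock: 11.4
tcp_pos: [0.6689, 0.2965, 0.0697]
ee_rot: [3.13, -0.001, 0.075]
force: [-3.3, -7.1, 8.1]
grip_width: 0.0271
finger_force: 77.1
```

Call:
{"method": "servo_tool", "body": {"targets": [{"dx": -0.01,"dy": 0.1,"dz": 0,"ax": 0,"ay": 0,"az": 0,"gripper": 1},{"dx": 0,"dy": 0,"dz": 0,"ax": 0,"ay": 0,"az": 0,"gripper": 1}]}}

```text
clock: 11.65
tcp_pos: [0.6688, 0.2976, 0.0697]
ee_rot: [3.13, -0.001, 0.076]
force: [-2.5, -6.9, 7.8]
grip_width: 0.0265
finger_force: 77.5
```

Call:
{"method": "servo_tool", "body": {"targets": [{"dx": -0.01,"dy": 0.15,"dz": 0,"ax": 0,"ay": 0,"az": 0,"gripper": 1},{"dx": -0.01,"dy": 0.15,"dz": 0,"ax": 0,"ay": 0,"az": 0,"gripper": 1}]}}

```text
clock: 11.9
tcp_pos: [0.6687, 0.2981, 0.0697]
ee_rot: [3.126, -0.0, 0.074]
force: [-3.0, -14.7, 9.6]
grip_width: 0.0264
finger_force: 76.3
```

```bash
python3 - <<'E'
from h import *
snap('top','top4');snap('side','side4')
a=cv2.imread('pics/top4.png')[140:280,185:370]; b=cv2.imread('pics/side4.png')[205:345,180:365]
cv2.imwrite('pics/c4.png',np.hstack([cv2.resize(x,None,fx=2.1,fy=2.1,interpolation=cv2.INTER_CUBIC) for x in(a,b)]))
E
```

```text
(no output)
```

View pics/c4.png

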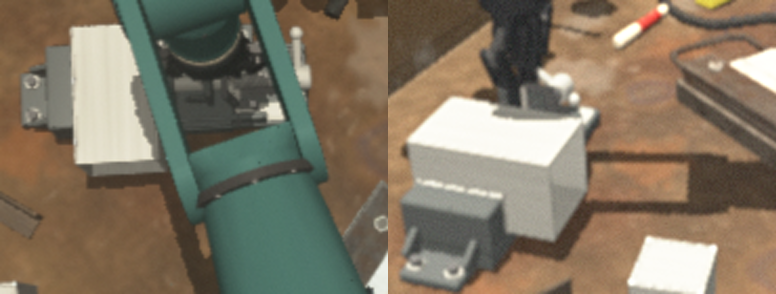

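The post is now against the fixed jaw and the slide has stopped. I'll seat it a little more firmly, then let the lever go.

Call:
{"method": "servo_tool", "body": {"targets": [{"dx": 0,"dy": 0.2,"dz": 0,"ax": 0,"ay": 0,"az": 0,"gripper": 1},{"dx": 0,"dy": 0.1,"dz": 0,"ax": 0,"ay": 0,"az": 0,"gripper": 1}]}}

```text
clock: 12.25
tcp_pos: [0.6687, 0.2982, 0.0698]
ee_rot: [3.121, 0.001, 0.073]
force: [-5.2, -20.8, 10.8]
grip_width: 0.0265
finger_force: 76.0
```

Call:
{"method": "servo_tool", "body": {"targets": [{"dx": 0,"dy": 0,"dz": 0,"ax": 0,"ay": 0,"az": 0,"gripper": 0.2},{"dx": 0,"dy": 0,"dz": 0,"ax": 0,"ay": 0,"az": 0,"gripper": 0},{"dx": 0,"dy": -0.3,"dz": 0,"ax": 0,"ay": 0,"az": 0,"gripper": -0.25},{"dx": 0,"dy": 0,"dz": 0,"ax": 0,"ay": 0,"az": 0,"gripper": -0.25},{"dx": 0,"dy": 0,"dz": 0,"ax": 0,"ay": 0,"az": 0,"gripper": -0.25}]}}

```text
clock: 12.88
tcp_pos: [0.6683, 0.3018, 0.0663]
ee_rot: [3.132, 0.0, 0.076]
force: [1.5, -6.9, -1.1]
grip_width: 0.0535
finger_force: 3.4
```

Call:
{"method": "servo_tool", "body": {"targets": [{"dx": 0,"dy": -0.4,"dz": 0,"ax": 0,"ay": 0,"az": 0,"gripper": -0.25},{"dx": 0,"dy": 0,"dz": 0,"ax": 0,"ay": 0,"az": 0,"gripper": -0.25}]}}

```text
clock: 13.12
tcp_pos: [0.6677, 0.3005, 0.0674]
ee_rot: [3.137, -0.0, 0.077]
force: [0.1, -1.3, -0.9]
grip_width: 0.0537
finger_force: 0.9
```

Call:
{"method": "servo_tool", "body": {"targets": [{"dx": 0,"dy": -0.2,"dz": 2,"ax": 0,"ay": 0,"az": 0,"gripper": -0.25},{"dx": 0,"dy": 0,"dz": 3,"ax": 0,"ay": 0,"az": 0,"gripper": -0.25},{"dx": 0,"dy": 0,"dz": 4,"ax": 0,"ay": 0,"az": 0,"gripper": -0.25},{"dx": 1,"dy": -2.5,"dz": 0,"ax": 0,"ay": 0,"az": 0,"gripper": 1},{"dx": 1.5,"dy": -3,"dz": 0,"ax": 0,"ay": 0,"az": 0,"gripper": 1},{"dx": 1.6,"dy": -3,"dz": 0,"ax": 0,"ay": 0,"az": 0,"gripper": 1},{"dx": 0,"dy": 0,"dz": 0,"ax": 0,"ay": 0,"az": 0,"gripper": 1},{"dx": 0,"dy": 0,"dz": 0,"ax": 0,"ay": 0,"az": 0,"gripper": 1}]}}

```text
clock: 14.12
tcp_pos: [0.7086, 0.2133, 0.1573]
ee_rot: [3.137, 0.0, 0.077]
force: [-0.1, 0.5, 0.0]
grip_width: 0.0004
finger_force: 0.0
```

```bash
python3 - <<'E'
from h import *
snap('wrist','w5')
cv2.imwrite('pics/w5c.png',cv2.resize(cv2.imread('pics/w5.png')[60:460,60:590],None,fx=1.5,fy=1.5))
np.set_printoptions(precision=1,suppress=True)
print(proj('w5',[[.7185,.2155,.073],[.673,.2125,.044],[.658,.211,.032]]))
E
```

```text
[[314.9 233.8]
 [314.5 279.5]
 [315.  290.4]]
```

View pics/w5c.png

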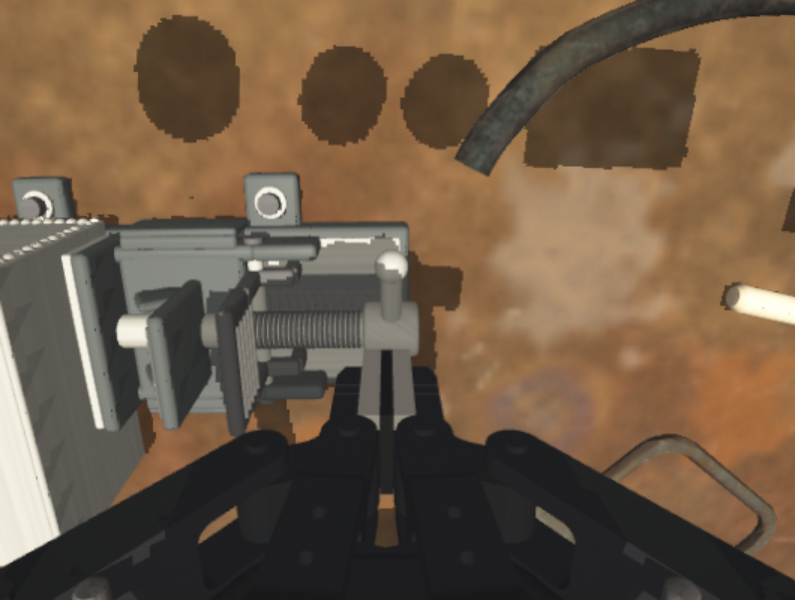

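The wrist view shows the ball at full-image (321,236), within 3 mm of prediction. The jaw plate is flush on the post and the closed fingers are aligned with the bar. Now I press.

Call:
{"method": "servo_tool", "body": {"targets": [{"dx": 0,"dy": -0.2,"dz": -3,"ax": 0,"ay": 0,"az": 0,"gripper": 1},{"dx": 0,"dy": 0,"dz": -3,"ax": 0,"ay": 0,"az": 0,"gripper": 1},{"dx": 0,"dy": 0,"dz": -1,"ax": 0,"ay": 0,"az": 0,"gripper": 1},{"dx": 0,"dy": 0,"dz": -1,"ax": 0,"ay": 0,"az": 0,"gripper": 1},{"dx": 0,"dy": 0,"dz": -0.5,"ax": 0,"ay": 0,"az": 0,"gripper": 1},{"dx": 0,"dy": 0,"dz": -0.5,"ax": 0,"ay": 0,"az": 0,"gripper": 1}]}}

```text
clock: 14.92
tcp_pos: [0.7127, 0.2125, 0.0735]
ee_rot: [3.138, -0.013, 0.077]
force: [3.7, 0.5, 9.5]
grip_width: -0.0002
finger_force: 4.5
```

Call:
{"method": "servo_tool", "body": {"targets": [{"dx": 0.1,"dy": 0,"dz": -0.5,"ax": 0,"ay": 0,"az": 0,"gripper": 1},{"dx": 0.1,"dy": 0,"dz": -0.5,"ax": 0,"ay": 0,"az": 0,"gripper": 1},{"dx": 0.1,"dy": 0,"dz": -0.5,"ax": 0,"ay": 0,"az": 0,"gripper": 1}]}}

```text
clock: 15.3
tcp_pos: [0.7187, 0.2126, 0.061]
ee_rot: [3.139, -0.021, 0.077]
force: [5.6, 0.6, 10.3]
grip_width: 0.0
finger_force: 4.9
```

Call:
{"method": "servo_tool", "body": {"targets": [{"dx": -0.3,"dy": 0,"dz": -0.5,"ax": 0,"ay": 0,"az": 0,"gripper": 1},{"dx": -0.1,"dy": 0,"dz": -0.5,"ax": 0,"ay": 0,"az": 0,"gripper": 1}]}}

```text
clock: 15.55
tcp_pos: [0.7128, 0.212, 0.0497]
ee_rot: [3.137, -0.015, 0.077]
force: [4.2, -1.5, 11.3]
grip_width: -0.0001
finger_force: 6.3
```

Call:
{"method": "servo_tool", "body": {"targets": [{"dx": 0,"dy": 0,"dz": -0.5,"ax": 0,"ay": 0,"az": 0,"gripper": 1},{"dx": 0,"dy": 0,"dz": -0.5,"ax": 0,"ay": 0,"az": 0,"gripper": 1}]}}

```text
clock: 15.8
tcp_pos: [0.7136, 0.2117, 0.042]
ee_rot: [3.137, -0.017, 0.077]
force: [0.3, -1.2, 16.6]
grip_width: 0.0003
finger_force: 8.0
```

Call:
{"method": "servo_tool", "body": {"targets": [{"dx": 0,"dy": 0,"dz": -0.5,"ax": 0,"ay": 0,"az": 0,"gripper": 1},{"dx": 0,"dy": 0,"dz": -0.5,"ax": 0,"ay": 0,"az": 0,"gripper": 1}]}}

```text
clock: 16.05
tcp_pos: [0.7134, 0.2114, 0.0332]
ee_rot: [3.136, -0.017, 0.077]
force: [-3.3, -3.5, 23.4]
grip_width: -0.0001
finger_force: 9.1
```

Call:
{"method": "servo_tool", "body": {"targets": [{"dx": 0,"dy": 0,"dz": -0.4,"ax": 0,"ay": 0,"az": 0,"gripper": 1},{"dx": 0,"dy": 0,"dz": -0.4,"ax": 0,"ay": 0,"az": 0,"gripper": 1}]}}

```text
clock: 16.3
tcp_pos: [0.7148, 0.2116, 0.0263]
ee_rot: [3.137, -0.021, 0.077]
force: [-1.8, -3.0, 21.3]
grip_width: -0.0001
finger_force: 8.4
```

Call:
{"method": "servo_tool", "body": {"targets": [{"dx": -0.2,"dy": 0,"dz": -0.3,"ax": 0,"ay": 0,"az": 0,"gripper": 1},{"dx": 0,"dy": 0,"dz": -0.1,"ax": 0,"ay": 0,"az": 0,"gripper": 1}]}}

```text
clock: 16.55
tcp_pos: [0.7139, 0.2114, 0.0224]
ee_rot: [3.136, -0.023, 0.077]
force: [2.4, -2.9, 20.0]
grip_width: 0.0001
finger_force: 8.1
```

```bash
python3 - <<'E'
from h import *
s=snap('wrist','w6');snap('side','side6')
np.set_printoptions(precision=1,suppress=True)
E
```

Call:
{"method": "servo_tool", "body": {"targets": [{"dx": 0,"dy": 0,"dz": 1,"ax": 0,"ay": 0,"az": 0,"gripper": 1},{"dx": 0,"dy": 0,"dz": 3,"ax": 0,"ay": 0,"az": 0,"gripper": 1},{"dx": 0,"dy": 0,"dz": 4,"ax": 0,"ay": 0,"az": 0,"gripper": 1},{"dx": -0.3,"dy": 0.2,"dz": 5.5,"ax": 0,"ay": 0,"az": 0,"gripper": 1},{"dx": 0,"dy": 0,"dz": 0,"ax": 0,"ay": 0,"az": 0,"gripper": 1},{"dx": 0,"dy": 0,"dz": 0,"ax": 0,"ay": 0,"az": 0,"gripper": 1}]}}

```text
clock: 17.4
tcp_pos: [0.7026, 0.2136, 0.1458]
ee_rot: [3.137, -0.001, 0.077]
force: [0.3, -0.1, -1.0]
grip_width: 0.0002
finger_force: 0.0
```

```bash
python3 - <<'E'
from h import *
np.set_printoptions(precision=1,suppress=True)
print(monitor.read_state()['tcp_pos'].round(4))
snap('wrist','w7')
a=cv2.imread('pics/w5.png',0);b=cv2.imread('pics/w7.png',0)
# dense ascii of the bar area, old and new
for im in(a,b):
    print('\n'.join(' '.join('%3d'%v for v in r) for r in cv2.resize(im[190:300,290:350],(20,37),interpolation=cv2.INTER_AREA)));print()
th=.075;o=np.array([.6727,.2115])
for p in np.arange(-.6,1.6,.2):
    r=.0445; print(round(p,1),proj('w7',[[.6727+r*np.cos(p),.2115+.0033*np.cos(p),.044-r*np.sin(p)],[.6727-.0145*np.cos(p),.2115,.044+.0145*np.sin(p)]]).ravel())
E
```

```text
[0.7 0.2 0.1]
107 107 108 109 107 106 105 105 104 104 108 113 116 115 114 118 124 130 129 127
104 106 107 107 106 106 106 106 106 105 110 114 116 115 114 118 122 124 125 125
105 106 107 106 105 106 107 109 109 108 111 114 117 118 118 120 121 122 121 121
106 107 106 106 106 108 111 113 114 114 114 116 118 120 120 122 122 120 117 117
107 107 107 108 110 112 115 119 120 118 117 117 119 121 122 123 121 118 114 114
103 103 105 104 106 108 111 116 117 115 112 112 113 117 120 120 116 114 114 115
 67  67  68  65  66  67  67  68  68  68  68  69  67  76 117 119 116 114 114 116
105 105 106 107 108 107 108 108 109 109 110 111 111 100 108 119 119 116 114 117
140 140 140 140 140 140 141 141 123 142 142 143 143 127 109 117 114 114 114 117
167 165 168 169 169 171 143 110 101 133 151 175 148 129 105 112 111 112 115 115
202 202 202 202 205 198 137 134 134 134 147 224 159 128 102 108 112 115 115 113
134 134 135 134 135 139 134 135 134 134 134 163 160 123 101 109 116 118 116 111
137 137 137 137 137 137 137 136 132 138 141 139 151 121  82 100 115 115 113 109
136 136 136 135 136 136 135 134 167 197 199 19
[... 4468 characters left out ...]
30 129 133 133 136 137 138 135 135 133  84  56
 84  84  87  85  79 112 128 132 126 124 128 128 131 133 133 130 131 129  79  57
121 124 121 121 111 110 114 116  95  92 104 114 116 118 123 125 126 123  73  56
134 135 134 134 107 105 105 102  32  26  67 105 105 105 110 113 113 108  61  57
137 137 138 136 105 105 105 102  31  26  64 105 105 105  90  67  67  62  55  56

-0.6 [316.9 242.  315.5 288.8]
-0.4 [316.9 232.3 315.3 291.9]
-0.2 [316.8 225.1 315.2 294.5]
0.0 [316.8 220.6 315.2 296.5]
0.2 [316.7 218.7 315.2 297.9]
0.4 [316.7 219.4 315.3 298.6]
0.6 [316.6 222.3 315.5 298.5]
0.8 [316.6 227.1 315.7 297.5]
1.0 [316.5 233.5 315.9 295.8]
1.2 [316.5 241.2 316.2 293.4]
1.4 [316.5 250.  316.5 290.3]
```

```bash
python3 - <<'E'
from h import *
np.set_printoptions(precision=1,suppress=True)
a=cv2.imread('pics/w5.png',0);b=cv2.imread('pics/w7.png',0)
# w5c crop pts -> full
P={'bolt_bed':(268,203,.011),'jawtop_far':(95,240,.067),'jawtop_near':(118,425,.067),'thumb_near':(170,425,.096),'lever_near':(237,430,.096),'thumb_far':(195,285,.096),'lever_far':(255,275,.096),'hub':(415,347,.055),'carr_far':(245,222,.05),'post_corner':(100,222,.108),'bedcorner':(405,226,.018)}
pts=np.float32([[60+(u+.5)/1.5-.5,60+(v+.5)/1.5-.5] for u,v,_ in P.values()])
init=np.float32([proj('w7',atz('w5',*p,z[2]))[0] for p,z in zip(pts,P.values())])
q,st,er=cv2.calcOpticalFlowPyrLK(a,b,pts,init.copy(),winSize=(21,21),maxLevel=2,flags=cv2.OPTFLOW_USE_INITIAL_FLOW)
for n,p,i,r,s in zip(P,pts,init,q,st.ravel()):
    z=P[n][2]; d=(atz('w7',*r,z)-atz('w5',*p,z))*1e3
    print(n,p,r-i,'mm',d[:2],s)
E
```

```text
bolt_bed [238.5 195.2] [ 0.2 -0. ] mm [ 0.  -0.2] 1
jawtop_far [123.2 219.8] [0.9 0.5] mm [-0.3 -0.6] 1
jawtop_near [138.5 343.2] [-0.9  0.2] mm [-0.2  0.7] 1
thumb_near [173.2 343.2] [4.2 0.2] mm [ 0.1 -2.6] 1
lever_near [217.8 346.5] [10.6 -6.3] mm [ 5.2 -6.7] 1
thumb_far [189.8 249.8] [5.5 0.7] mm [-0.2 -3.1] 1
lever_far [229.8 243.2] [4.8 0.8] mm [-0.2 -2.7] 1
hub [336.5 291.2] [3.6 0.9] mm [-0.5 -2.7] 1
carr_far [223.2 207.8] [2.9 1.1] mm [-0.6 -2. ] 1
post_corner [126.5 207.8] [3.5 2.2] mm [-1.  -1.7] 1
bedcorner [329.8 210.5] [-0.9  0.2] mm [-0.2  0.7] 1
```

```bash
python3 - <<'E'
from h import *
np.set_printoptions(precision=4,suppress=True)
print(atz('w5',329.8,210.5,.018),atz('w5',330,310,.018))
b=cv2.imread('pics/w7.png',0)
print('\n'.join(' '.join('%3d'%v for v in r) for r in b[205:245,312:340]))
# lever vs thumb gap at top row profiles
a=cv2.imread('pics/w5.png',0)
for im,f in((a,'w5'),(b,'w7')):
    for x in(.665,.675,.685):
        ys=np.arange(.245,.33,.002); 
        P=proj(f,[[x,y,.096] for y in ys]); print(f,x,[int(im[int(round(v)),int(round(u))]) for u,v in P])
E
```

```text
[0.7227 0.2038 0.018 ] [0.6333 0.1959 0.018 ]
 65  65  65  65  64  64  64  64  65  65  64  65  65  65  65  65  65  65  65  60  69 105 119 119 119 120 120 119
 72  72  71  72  72  72  72  72  72  72  72  73  73  73  74  73  73  74  73  67  61  85 118 118 119 120 120 119
 95  95  94  95  96  96  97  96  96  96  97  97  97  97  97  97  98  98  98  91  78  77 110 118 118 120 120 120
118 117 118 118 118 119 118 119 119 119 118 119 119 119 120 119 120 120 119 115 105  90  97 118 119 120 120 121
130 130 130 130 131 131 131 131 131 131 131 131 132 132 132 131 132 131 131 128 118 102  95 117 119 120 120 120
139 140 139 139 139 139 141 140 141 140 141 141 141 142 142 142 142 141 140 136 123 109  92 117 119 120 119 118
146 146 146 146 146 147 147 146 147 147 147 147 147 147 146 147 147 147 146 139 126 111  90 116 118 118 118 117
148 148 147 148 148 148 147 147 147 148 148 147 148 148 147 148 148 148 146 139 125 110  90 115 117 119 117 116
148 148 148 147 147 148 148 147 148 148 147 147 148 148 148 147 148 148 146 139 125 110  88 114 116 116 116 114
166 165 166 166 167 166 167 160 133 139 154 14
[... 3893 characters left out ...]
9, 71, 68, 107, 118, 123, 64, 47, 49, 50, 50, 45, 44, 51, 96, 132, 133, 118, 229, 239, 239, 239, 240, 240, 75, 49, 50]
w7 0.665 [73, 73, 72, 71, 71, 70, 70, 56, 113, 113, 64, 67, 71, 71, 63, 71, 70, 70, 71, 121, 100, 44, 44, 44, 44, 44, 44, 47, 87, 133, 132, 123, 94, 134, 114, 48, 48, 49, 48, 48, 49, 51, 58]
w7 0.675 [59, 73, 73, 73, 73, 74, 75, 50, 115, 117, 125, 62, 69, 72, 67, 71, 71, 71, 70, 44, 43, 45, 44, 45, 45, 46, 45, 45, 70, 128, 135, 121, 131, 135, 133, 56, 49, 48, 49, 48, 46, 50, 50]
w7 0.685 [52, 56, 68, 72, 64, 63, 64, 64, 67, 119, 112, 50, 66, 72, 70, 116, 118, 125, 126, 126, 126, 44, 44, 45, 45, 45, 45, 51, 58, 119, 136, 133, 137, 237, 237, 238, 237, 240, 227, 48, 51, 50, 50]
```

```bash
python3 - <<'E'
from h import *
from scipy.optimize import brentq
X=atz('w7',325,221.5,.018);d=(X[0]-.6727)
print(X,d); print(brentq(lambda p:.044-d*np.tan(p)+.005/np.cos(p)-.018,.1,1.4))
E
```

```text
[0.71032003 0.20774331 0.018     ] 0.03762003432424821
0.7142976386620832
```

The bar now sits about 0.7 rad past level, so the screw is at about 1.3 rad. The carriage has backed 2.7 mm against the bite, with the jaw plate staying on the post. I'll press once more, further in, to be sure it's tight.

Call:
{"method": "servo_tool", "body": {"targets": [{"dx": 0,"dy": -0.3,"dz": -5,"ax": 0,"ay": 0,"az": 0,"gripper": 1},{"dx": 0,"dy": 0,"dz": -4,"ax": 0,"ay": 0,"az": 0,"gripper": 1},{"dx": 0,"dy": 0,"dz": -1.2,"ax": 0,"ay": 0,"az": 0,"gripper": 1},{"dx": 0,"dy": 0,"dz": -0.4,"ax": 0,"ay": 0,"az": 0,"gripper": 1},{"dx": 0,"dy": 0,"dz": -0.4,"ax": 0,"ay": 0,"az": 0,"gripper": 1}]}}

```text
clock: 18.08
tcp_pos: [0.7032, 0.2105, 0.0362]
ee_rot: [3.137, -0.001, 0.077]
force: [-0.2, 0.4, 0.9]
grip_width: 0.0001
finger_force: 0.0
```

Call:
{"method": "servo_tool", "body": {"targets": [{"dx": 0,"dy": 0,"dz": -0.4,"ax": 0,"ay": 0,"az": 0,"gripper": 1},{"dx": 0,"dy": 0,"dz": -0.3,"ax": 0,"ay": 0,"az": 0,"gripper": 1}]}}

```text
clock: 18.32
tcp_pos: [0.7046, 0.2105, 0.0313]
ee_rot: [3.137, -0.006, 0.077]
force: [0.6, -1.1, 8.0]
grip_width: -0.0001
finger_force: 3.0
```

Call:
{"method": "servo_tool", "body": {"targets": [{"dx": -0.1,"dy": 0,"dz": -0.4,"ax": 0,"ay": 0,"az": 0,"gripper": 1},{"dx": 0,"dy": 0,"dz": -0.3,"ax": 0,"ay": 0,"az": 0,"gripper": 1}]}}

```text
clock: 18.58
tcp_pos: [0.7068, 0.2106, 0.029]
ee_rot: [3.137, -0.015, 0.077]
force: [2.3, -1.0, 15.9]
grip_width: 0.0001
finger_force: 6.4
```

Call:
{"method": "servo_tool", "body": {"targets": [{"dx": 0,"dy": 0,"dz": -0.3,"ax": 0,"ay": 0,"az": 0,"gripper": 1},{"dx": 0,"dy": 0,"dz": -0.2,"ax": 0,"ay": 0,"az": 0,"gripper": 1}]}}

```text
clock: 18.82
tcp_pos: [0.7088, 0.2106, 0.0271]
ee_rot: [3.137, -0.02, 0.076]
force: [1.2, -2.4, 22.4]
grip_width: 0.0001
finger_force: 8.8
```

The bar now resists 22 N at that arm without turning, so the jaw is tight. I'm retreating.

Call:
{"method": "servo_tool", "body": {"targets": [{"dx": 0,"dy": 0,"dz": 1,"ax": 0,"ay": 0,"az": 0,"gripper": 1},{"dx": 0,"dy": 0,"dz": 4,"ax": 0,"ay": 0,"az": 0,"gripper": 1},{"dx": 0,"dy": 0,"dz": 5,"ax": 0,"ay": 0,"az": 0,"gripper": 1},{"dx": -3,"dy": -2,"dz": 5,"ax": 0,"ay": 0,"az": 0,"gripper": 1},{"dx": -6,"dy": -5,"dz": 2,"ax": 0,"ay": 0,"az": 0,"gripper": 1},{"dx": -6,"dy": -6,"dz": 0,"ax": 0,"ay": 0,"az": 0,"gripper": 1},{"dx": -6,"dy": -6,"dz": 0,"ax": 0,"ay": 0,"az": 0,"gripper": 1},{"dx": 0,"dy": 0,"dz": 0,"ax": 0,"ay": 0,"az": 0,"gripper": 1},{"dx": 0,"dy": 0,"dz": 0,"ax": 0,"ay": 0,"az": 0,"gripper": 1}]}}

```text
clock: 19.95
tcp_pos: [0.5372, 0.0633, 0.1823]
ee_rot: [3.137, -0.001, 0.076]
force: [-0.1, 0.9, 0.9]
grip_width: -0.0
finger_force: 0.0
```

```bash
python3 - <<'E'
from h import *
np.set_printoptions(precision=1,suppress=True)
snap('top','top8'); snap('side','side8')
a=cv2.imread('pics/top0.png').astype(int);b=cv2.imread('pics/top8.png').astype(int)
# not-to-move things: marker, angle, flat bar
for n,(x0,y0,x1,y1) in {'marker':(405,165,468,190),'angle':(162,220,208,256),'flat':(430,268,475,290)}.items(): print(n,np.abs(a-b)[y0:y1,x0:x1].mean())
# expected lying post: outline on top8, bright/dark step across predicted edges
th=.075;o=np.array([.6603,.3787]);ex=np.array([np.cos(th),np.sin(th)]);ey=np.array([-ex[1],ex[0]])
g=cv2.imread('pics/top8.png',0)
for x in(-60,0,60):
    P=proj('top8',[[*(o+ex*x/1e3+ey*y/1e3),.108] for y in range(-50,91,4)]); print(x,[int(g[int(round(v)),int(round(u))]) for u,v in P])
E
```

```text
marker 41.403386243386244
angle 1.517109500805153
flat 24.556565656565656
-60 [123, 95, 66, 59, 61, 71, 80, 89, 213, 220, 220, 222, 224, 218, 222, 221, 223, 220, 217, 219, 218, 216, 219, 221, 219, 217, 218, 217, 217, 212, 181, 59, 56, 57, 57, 58]
0 [122, 127, 119, 71, 123, 120, 224, 113, 209, 201, 218, 219, 220, 217, 219, 218, 220, 217, 217, 219, 215, 213, 217, 218, 220, 217, 215, 213, 215, 206, 185, 129, 126, 125, 122, 121]
60 [101, 99, 99, 100, 104, 106, 107, 107, 108, 106, 102, 98, 98, 94, 94, 95, 95, 96, 95, 94, 93, 94, 96, 96, 99, 99, 101, 102, 101, 93, 90, 96, 98, 94, 92, 89]
```

```bash
python3 - <<'E'
from h import *
th=.075;o=np.array([.6603,.3787]);ex=np.array([np.cos(th),np.sin(th)]);ey=np.array([-ex[1],ex[0]])
g=cv2.imread('pics/top8.png',0)
for y in(-10,25,60):
    P=proj('top8',[[*(o+ex*x/1e3+ey*y/1e3),.108] for x in range(-120,100,5)]); print(y,list(zip(range(-120,100,5),[int(g[int(round(v)),int(round(u))]) for u,v in P])))
E
```

```text
-10 [(-120, 67), (-115, 58), (-110, 76), (-105, 117), (-100, 116), (-95, 131), (-90, 222), (-85, 220), (-80, 221), (-75, 220), (-70, 220), (-65, 220), (-60, 220), (-55, 219), (-50, 221), (-45, 219), (-40, 219), (-35, 219), (-30, 219), (-25, 218), (-20, 219), (-15, 219), (-10, 218), (-5, 218), (0, 218), (5, 219), (10, 218), (15, 219), (20, 217), (25, 218), (30, 216), (35, 217), (40, 216), (45, 216), (50, 217), (55, 130), (60, 102), (65, 99), (70, 109), (75, 108), (80, 103), (85, 98), (90, 97), (95, 99)]
25 [(-120, 61), (-115, 60), (-110, 69), (-105, 117), (-100, 119), (-95, 126), (-90, 223), (-85, 223), (-80, 223), (-75, 221), (-70, 221), (-65, 219), (-60, 219), (-55, 218), (-50, 218), (-45, 218), (-40, 217), (-35, 217), (-30, 216), (-25, 216), (-20, 219), (-15, 218), (-10, 218), (-5, 219), (0, 219), (5, 218), (10, 218), (15, 217), (20, 218), (25, 218), (30, 219), (35, 219), (40, 218), (45, 220), (50, 219), (55, 135), (60, 94), (65, 97), (70, 98), (75, 97), (80, 97), (85, 102), (90, 102), (95, 98)]
60 [(-120, 94), (-115, 95), (-110, 98), (-105, 93), (-100, 78), (-95, 206), (-90, 221), (-85, 220), (-80, 219), (-75, 219), (-70, 218), (-65, 217), (-60, 216), (-55, 216), (-50, 215), (-45, 215), (-40, 214), (-35, 213), (-30, 214), (-25, 213), (-20, 212), (-15, 212), (-10, 212), (-5, 213), (0, 212), (5, 213), (10, 212), (15, 213), (20, 216), (25, 217), (30, 218), (35, 218), (40, 216), (45, 217), (50, 218), (55, 126), (60, 102), (65, 96), (70, 103), (75, 109), (80, 103), (85, 99), (90, 98), (95, 96)]
```

The post lies flat and square, spanning the full gap from moving to fixed jaw (vise y from -20 to 70, x from -95 to +54). I'm handing in.

```bash
python3 -c "
from bench import env
print(env.finish_job())"
```

```text
the job is handed in; nothing more can be done
None
```

The job is handed in at about 20 s: the post was tipped without lifting and is clamped on its side, cap end away, with the screw bar pressed about 0.7 rad past level. The angle offcut showed no movement; the arm never went near the marker or the flat bar, but it hid them in the last picture, so I did not confirm those two.

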